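# Set out the small cheeses on the grading plank

## Task

Set out the four small cheeses for the grader on the pale plank: stand the tall drum cheese on the burnt ring in the middle of the plank, lay the brick cheese lengthwise along the plank, centred half-way between the ring and the steel gauge, and lay the square cheese centred half-way between the ring and the lidded crock. The small round button cheese goes flat and centred on top of the drum; brick and square cheese sit on the plank's centre line. Leave the big wheel, the jar and the brush where they are.

Things in the scene. Friction and masses are not known exactly. Their poses are not given: they have to be found in the camera images.
- plank_mid (a point): Pale wooden plank fixed on the bench, 480 mm long, 110 mm wide, 18 mm thick, with a thin burnt ring of 62 mm diameter drawn in its middle (flat, no step). This point is the centre of the ring, on the plank's upper face (18 mm above the bench). Its y axis runs along the plank's length, x across it, z up. The crock stands at one end and the gauge at the other, which is which changes.
- crock_top (a point): White lidded stoneware crock, round, 60 mm diameter, 55 mm high with its knob, fixed on the plank's centre line 200 mm from the ring's centre. The point is at the top of its knob, on its axis, 55 mm above the plank's upper face.
- gauge_top (a point): Steel box-shaped humidity gauge with a dark glass face on top, 64 mm across the plank, 40 mm along it, 38 mm high, fixed on the plank's centre line 200 mm from the ring's centre, at the end opposite the crock. The point is the centre of its upper face.
- drum_mid (a point): Tall drum cheese, loose: an upright ivory cylinder, 54 mm diameter, 66 mm high, about 160 g. The point is its centre, 33 mm above its underside; z along its axis.
- brick_mid (a point): Brick cheese, loose: a brownish rectangular block 84 mm long (its x axis), 50 mm wide (y), 40 mm high (z), about 180 g, lying flat. The point is its centre, 20 mm above its underside.
- slab_mid (a point): Square cheese, loose: an ivory flat square block 58 x 58 mm (x, y), 32 mm high (z), about 110 g. The point is its centre, 16 mm above its underside.
- button_mid (a point): Small button cheese, loose: a brownish low cylinder, 50 mm diameter, 26 mm high, about 55 g. The point is its centre, 13 mm above its underside; z along its axis.
- wheel: Large yellow cheese wheel, loose bystander at the robot's right, 220 mm diameter, 75 mm high, 2.6 kg. Origin: centre of its underside.
- jar: White jar with a steel cap, loose bystander off the left end of the plank, 72 mm diameter, 100 mm high. Origin: centre of its underside.
- scrub_grip (a point): Hand brush lying on the bench at the robot's left, loose bystander. The point is in its handle.
Things that resemble listed ones, but are neither listed nor needed, are in the scene too. What is shaped like the part that bears drum_mid but blue, orange or red is not meant.

How it is judged:
At the end, for the whole second after the job is handed in: On the plank, upright and at rest: drum within 15 mm of the ring centre; brick (along the plank within 0.2 rad) and square cheese within 15 mm of the centre line and 85 to 115 mm from both ring centre and gauge (brick) or crock (square); button flat on the drum within 12 mm of its axis (horizontal distance between drum_mid and plank_mid below 0.015 m and z of drum_mid in the frame of plank_mid between 0.028 and 0.039 m and angle between each of drum_mid, brick_mid, slab_mid, button_mid's own z axis and vertical below 0.12 rad and linear speed of each of drum, brick, slab, button below 0.02 m/s and angular speed of each of drum, brick, slab, button below 0.2 rad/s and horizontal distance between brick_mid and gauge_top between 0.085 and 0.115 m and horizontal distance between brick_mid and plank_mid between 0.085 and 0.115 m and x of brick_mid in the frame of plank_mid between -0.015 and 0.015 m and z of brick_mid in the frame of plank_mid between 0.015 and 0.026 m and horizontal distance between slab_mid and crock_top between 0.085 and 0.115 m and horizontal distance between slab_mid and plank_mid between 0.085 and 0.115 m and x of slab_mid in the frame of plank_mid between -0.015 and 0.015 m and z of slab_mid in the frame of plank_mid between 0.011 and 0.022 m and angle between the x axis of brick_mid and the y axis of plank_mid, either way round below 0.2 rad and horizontal distance between button_mid and drum_mid below 0.012 m and z of button_mid in the frame of plank_mid between 0.074 and 0.085 m); the robot touches nothing.
It fails at once if the large cheese wheel is moved by more than 20 mm (distance of wheel from where it was at the start of the episode above 0.02 m).
It fails at once if the jar is moved by more than 20 mm (distance of jar from where it was at the start of the episode above 0.02 m).
It fails at once if the brush is moved by more than 20 mm (distance of scrub_grip from where it was at the start of the episode above 0.02 m).
It also fails if it takes over 112 s, if anything falls off the work surface, if the arm or the gripper's body presses on something with over 40 N, if the wrist force passes 120 N, or if a joint passes its speed limit or range.

## Robot

A 6-joint arm with a two-finger parallel gripper is mounted at the origin on the work surface. World frame = base frame: x ahead of the robot, y to its left, z up, the work surface at z = 0. Lengths are in m, angles in rad, forces in N, time in s.
With the tool pointing down it reaches from about 0.275 to 0.75 m from the base axis. Payload 10.2 kg.
Tool frame: the origin (TCP) lies at the very end of the fingers, on their centre line; the grasp point (between the pads) lies 19 mm behind it; z points along the fingers, y is the line along which they close (so a half turn about z gives the same grasp; the last joint's range is limited). The gripper opens to 88 mm and grips with 3 to 60 N. Pads are 18 mm wide; open, the fingers measure 123 mm over their backs; the gripper's body (75 mm by 187 mm) begins 45 mm behind the grasp point.
Start: joints at [0.909, 0.313, 1.498, -0, 1.331, -0.223], TCP at [0.223, 0.475, 0.239] pointing down, gripper open.
Joint ranges: [-2.94, 2.94], [-0.97, 2.17], [0.19, 2.56], [-1.23, 4.37], [0.02, 3.11], [-2.88, 2.88]. Speed limits (rad/s): [2.39, 2.39, 3.01, 3.14, 3.14, 3.14].

## Interface

Orientations are given as a unit quaternion [w, x, y, z].
In Python, from workcell import arm, jaws, eyes, order, regions_of gives the robot as it stands. The module is installed in compiled form; this text tells all that it offers. Calls block until the motion is done:
- arm.move_to(position, orientation): joint-space move of the TCP to a pose.
- arm.move_straight(position, rot=None, vel=0.15, guard=None): straight line of the TCP; rot=None keeps the orientation; vel is the mean speed in m/s. With guard (N) it stops when the force on the tool has changed by that much, and returns True; else False.
- arm.goto_joints(angles): joint-space move.
- jaws.gripper_to(opening): finger opening in m; the grip force is fixed at half the most; returns when the fingers have stopped.
- arm.wait(seconds).
- arm.solve_ik(position, orientation): joint angles nearest the present ones, or None.
- eyes.camera(name): name is "scene" or "top" or "wrist"; returns the picture (420x560x3 uint8, red, green, blue); there is no depth.
- eyes.camera_model(name): a dict with "fovy" (degrees; the focal length in pixels is half the picture's height over the tangent of half this angle, whatever the lens; pixels are square), "cx", "cy" (the principal point, pixels), "rvec" (rotation vector, rad) and "tvec" (3), from world to camera coordinates, as OpenCV has them. Camera axes: x right, y down, z forward; pixel columns grow to the right and rows downward; lengths in m; the calibration is good to about 2 mm. A picture is of the moment at which its call begins: read the wrist's pose just before it. camera_model takes no time and is no camera call; for the wrist camera it gives the pose at the moment of the call.
A pose or a line that the arm cannot do raises arm.PlanningError and nothing moves.
- order.close_job(): hands the job in; it is judged then, once.
Trained networks look in the newest picture that a camera, given by its name, has taken for a name from the list of things; names that differ only in an ending like _2 or _b are one class to them, and where a whole thing is asked for, a point or a joint stands for the part that bears it (a point fixed in the world has none). Each returns a list of dicts, best first, with "p" (0 to 1); they miss things now and then, are a little off and sometimes report something else, mostly with a low value. They report only what shows in the picture. A call takes as long as a camera call. They do not tell look-alikes from the thing itself.
- regions_of(label, camera): "region" (420x560 bool, what is visible of it) and "uv" ([column, row] in pixels, amid what is visible of it).
Readings, each from a call of its own:
- arm.get_time_s(): time.
- arm.get_qpos(): joint angles.
- arm.get_joint_vel(): joint speeds.
- arm.get_tau(): joint torques, N m.
- arm.get_tool_pos(): TCP position.
- arm.get_eef_rot(): TCP orientation.
- arm.get_wrist_force(): force on the tool from outside, world axes, zero at the start.
- arm.get_torque(): the same for the moment, N m.
- arm.get_gripper_width(): finger opening in m.
- arm.get_grasp_force(): force on a finger pad.
Only numpy, scipy, OpenCV 4.12 (cv2) and the standard library are available. Lean on these libraries where they do the work, as an engineer would, in place of code of your own. Each camera call takes 0.05 s, during which the arm holds its last target. There are 200 camera calls.

## Working session

There is one attempt and no reset: what is moved stays moved. The work goes in short steps, each a Python script; the robot and the scene stay as the last script left them, time stands still between calls to the robot, and variables do not carry over. Pictures are saved under pics/ and viewed, at most 14 in all, crops included, and the job is handed in when it is done.

```bash
mkdir -p pics; cat > h.py <<'E'
import numpy as np, cv2
from workcell import arm, jaws, eyes, order, regions_of
def model(n):
    m=eyes.camera_model(n); f=210/np.tan(np.radians(m["fovy"])/2)
    K=np.array([[f,0,m["cx"]],[0,f,m["cy"]],[0,0,1]])
    return K,np.array(m["rvec"],float),np.array(m["tvec"],float),m
def ray(m,uv,z):
    K,r,t,_=m; R=cv2.Rodrigues(r)[0]; c=-R.T@t
    d=R.T@np.linalg.inv(K)@np.array([uv[0],uv[1],1.]); return c+d*(z-c[2])/d[2]
def proj(m,p):
    return cv2.projectPoints(np.array(p,float).reshape(-1,3),m[1],m[2],m[0],None)[0].reshape(-1,2)
def save(n,img): cv2.imwrite("pics/"+n+".png",img[:,:,::-1])
E
python3 - <<'E'
from h import *
for n in("scene","top"):
    im=eyes.camera(n); save(n+"0",im); m=model(n); print(n,m[3])
    for l,z in(("crock_top",.05),("gauge_top",.056),("drum_mid",.033),("brick_mid",.02),("slab_mid",.016),("button_mid",.013),("wheel",.04),("jar",.05),("scrub_grip",.02)):
        for d in regions_of(l,n)[:5]: print(n,l,round(d["p"],2),np.round(d["uv"]),d["region"].sum(),ray(m,d["uv"],z).round(3))
print(arm.get_time_s())
E
```

```text
scene {'fovy': 56.90968601179625, 'cx': 278.5323339559105, 'cy': 207.77492376301956, 'rvec': array([ 1.65141438,  1.67039798, -0.84670869]), 'tvec': array([ 0.0385899 , -0.24133772,  1.82563123])}
scene crock_top 0.75 [219. 242.] 285 [ 0.668 -0.223  0.05 ]
scene drum_mid 0.75 [217. 202.] 287 [ 0.416 -0.267  0.033]
scene drum_mid 0.7 [237. 193.] 267 [ 0.357 -0.196  0.033]
scene drum_mid 0.65 [354. 208.] 275 [0.449 0.249 0.033]
scene drum_mid 0.63 [192. 222.] 312 [ 0.539 -0.34   0.033]
scene drum_mid 0.49 [200. 191.] 253 [ 0.341 -0.344  0.033]
scene brick_mid 0.64 [355. 209.] 309 [0.44  0.255 0.02 ]
scene slab_mid 0.65 [258. 209.] 226 [ 0.439 -0.111  0.016]
scene slab_mid 0.51 [321. 210.] 110 [0.441 0.127 0.016]
scene button_mid 0.73 [318. 207.] 137 [0.422 0.118 0.013]
scene wheel 0.93 [138. 213.] 2784 [ 0.5   -0.542  0.04 ]
scene wheel 0.72 [407. 236.] 647 [0.617 0.401 0.04 ]
scene wheel 0.34 [214. 201.] 279 [ 0.421 -0.277  0.04 ]
scene scrub_grip 0.66 [421. 205.] 260 [0.41  0.509 0.02 ]
top {'fovy': 43.91559080115242, 'cx': 287.14709384076343, 'cy': 209.07876263628202, 'rvec': array(
[... 174 characters left out ...]
 [220. 168.] 294 [0.629 0.162 0.056]
top drum_mid 0.85 [383. 270.] 299 [ 0.326 -0.335  0.033]
top drum_mid 0.62 [380. 205.] 292 [ 0.525 -0.327  0.033]
top drum_mid 0.54 [362. 238.] 296 [ 0.423 -0.272  0.033]
top drum_mid 0.53 [336. 263.] 276 [ 0.346 -0.194  0.033]
top brick_mid 0.64 [189. 233.] 503 [0.432 0.255 0.02 ]
top slab_mid 0.83 [304. 237.] 367 [ 0.424 -0.097  0.016]
top slab_mid 0.48 [363. 238.] 284 [ 0.424 -0.278  0.016]
top button_mid 0.76 [235. 233.] 226 [0.435 0.117 0.013]
top wheel 0.7 [456. 221.] 4624 [ 0.476 -0.557  0.04 ]
top wheel 0.53 [141. 167.] 626 [0.631 0.405 0.04 ]
top jar 0.67 [142. 167.] 579 [0.63 0.4  0.05]
top scrub_grip 0.79 [112. 239.] 683 [0.412 0.489 0.02 ]
1.0
```

```bash
python3 - <<'E'
import cv2
a=cv2.imread("pics/top0.png"); cv2.imwrite("pics/t1.png",cv2.resize(a[130:310,90:500],(800,351),interpolation=cv2.INTER_CUBIC))
a=cv2.imread("pics/scene0.png"); cv2.imwrite("pics/s1.png",cv2.resize(a[150:290,90:470],(800,295),interpolation=cv2.INTER_CUBIC))
E
```

```text
(no output)
```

View pics/t1.png

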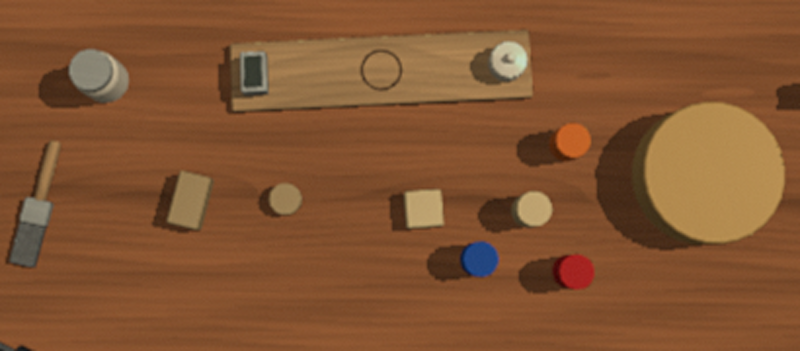

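View pics/s1.png

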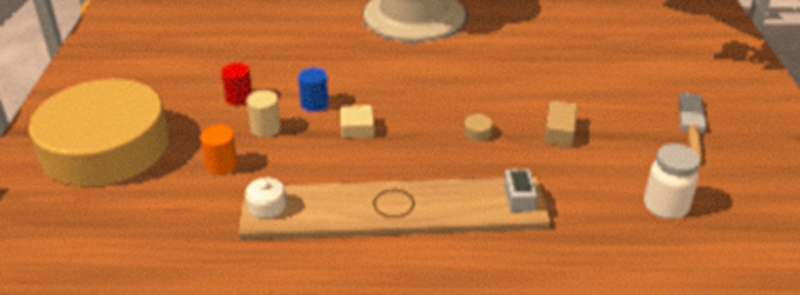

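Look-alikes of the drum in the top image are orange (380,205), blue (336,263) and red (383,270). Only the ivory cylinder at (362,238) fits, and the enlarged crop confirms it. The gauge is at the +y end (220,168), the crock at the −y end (351,162), and the ring near (285,166). Next is a closer look with the wrist camera.

```bash
cat >> h.py <<'E'
from scipy.spatial.transform import Rotation as Ro
def quat(a):   # tool down, closing direction at world angle a
    y=np.array([np.cos(a),np.sin(a),0]); z=np.array([0,0,-1.]); x=np.cross(y,z)
    q=Ro.from_matrix(np.c_[x,y,z]).as_quat(); return q[[3,0,1,2]]
def go(p,a):   # joint move, the half turn with the more central last joint
    c=[(abs(j[5]),k) for k in(0,np.pi) if (j:=arm.solve_ik(p,quat(a+k))) is not None]
    k=min(c)[1]; arm.move_to(p,quat(a+k))
def camoff():  # camera position minus TCP, world axes
    m=model("wrist"); return -cv2.Rodrigues(m[1])[0].T@m[2]-np.array(arm.get_tool_pos())
def see(l,z,name=None):
    im=eyes.camera("wrist"); m=model("wrist")
    if name: save(name,im)
    out=[]
    for d in regions_of(l,"wrist"):
        c=max(cv2.findContours(d["region"].astype(np.uint8),0,1)[0],key=cv2.contourArea).reshape(-1,2)
        w=np.array([ray(m,u,z)[:2] for u in c],np.float32)   # outline on the plane of the top face
        r=cv2.minAreaRect(w); out.append((d["p"],d["uv"],np.array(r[0]),np.array(r[1]),np.radians(r[2])))
        print(l,round(d["p"],2),np.round(d["uv"]),np.round(r[0],4),np.round(r[1],4),round(r[2],1),"border" if c.min()<2 or c[:,0].max()>557 or c[:,1].max()>417 else "")
    return out
E
python3 - <<'E'
from h import *
print(camoff(), model("wrist")[3]["fovy"])
go([.635,-.035,.33],0.0); print(camoff(), arm.get_qpos().round(2))
see("gauge_top",.056,"w1"); see("crock_top",.06); print(arm.get_time_s()); m=model("wrist"); np.save("mw1",np.r_[m[1],m[2]])
E
```

```text
[-0.06138021  0.02947537  0.14579829] 64.49554865404008
[-0.00047936  0.06817939  0.14577747] [-0.24  0.54  0.93  0.    1.67 -0.24]
gauge_top 0.79 [276.  13.] [0.6339 0.1489] [0.0642 0.0281] 0.1 border
crock_top 0.68 [293. 297.] [ 0.6557 -0.199 ] [0.0531 0.0232] 0.0 
3.5583
```

View pics/w1.png

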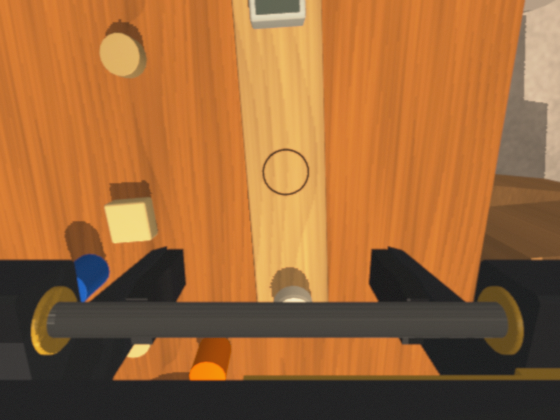

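The wrist view shows the ring at about (286,172), the gauge at (277,13), the crock at (293,297) behind the fingers, the button at (123,55) and the square cheese at (131,220). I'll fit the ring and plank edges numerically, then look at the brick.

```bash
python3 - <<'E'
from h import *
im=cv2.imread("pics/w1.png"); v=np.load("mw1.npy"); m=(model("wrist")[0],v[:3],v[3:],None)
g=cv2.cvtColor(im,cv2.COLOR_BGR2GRAY); s=g[140:205,255:318]
ys,xs=np.where(s<np.median(s)*.65); w=np.array([ray(m,(x+255,y+140),.018)[:2] for x,y in zip(xs,ys)],np.float32)
from scipy.optimize import least_squares
f=least_squares(lambda p:np.hypot(*(w-p[:2]).T)-p[2],[*w.mean(0),.031],loss="soft_l1",f_scale=.001).x; print("ring",f,len(w))
# plank edges: saturation step per row
sat=cv2.cvtColor(im,cv2.COLOR_BGR2HSV)[...,1].astype(float); sat=cv2.GaussianBlur(sat,(5,5),0)
L=[];R=[]
for r in list(range(40,240,4)):
    d=np.diff(sat[r]); a=220+np.argmin(d[220:262]); b=312+np.argmax(d[312:340]); L.append(ray(m,(a+.5,r),.018)[:2]);R.append(ray(m,(b+.5,r),.018)[:2])
for e in(L,R):
    vx,vy,x0,y0=cv2.fitLine(np.array(e,np.float32),cv2.DIST_HUBER,0,.01,.01).ravel(); print("edge angle",np.degrees(np.arctan(vx/vy)),"x at ring y",x0+(f[1]-y0)*vx/vy)
mt=model("top"); print(ray(mt,(285.3,165.9),.018))
go([.432,.255-.068,.26],0.0)
see("brick_mid",.04,"w2"); print(arm.get_time_s())
E
```

```text
ring [ 0.64613228 -0.03596628  0.03108821] 203
edge angle -3.5055783 x at ring y 0.5914797487166767
edge angle -3.5217042 x at ring y 0.7011571147126902
[ 0.64474707 -0.03599941  0.018     ]
brick_mid 0.93 [275. 113.] [0.4331 0.2607] [0.0496 0.0831] 76.5 
4.8417
```

View pics/w2.png

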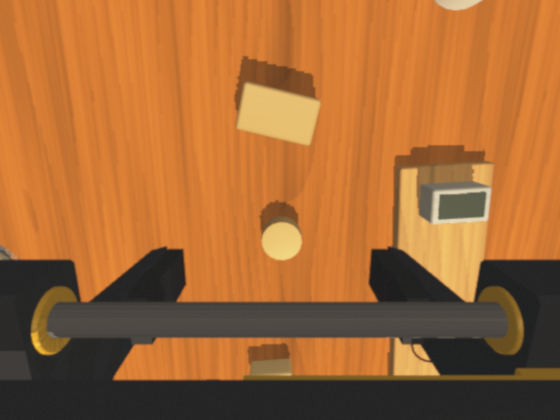

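Brick measured at (0.433,0.261), size 50x83 mm, so the fit is clean. Placing it now, then looking at the square cheese.

```bash
cat >> h.py <<'E'
RING=np.array([.6461,-.0360]); U=np.array([-.0612,.9981]); PX=np.arctan2(.0612,.9981)
def pick(xy,a,z,op=.088):
    jaws.gripper_to(op); go([*xy,.15],a); hit=arm.move_straight([*xy,z],vel=.15,guard=15)
    jaws.gripper_to(0); print("pick hit",hit,"width",round(arm.get_gripper_width(),4),"F",arm.get_grasp_force())
    arm.move_straight([*xy,.2],vel=.2)
def place(xy,a,z,op,up=.2,top=.2):
    go([*xy,top],a); arm.move_straight([*xy,z+.02],vel=.2)
    hit=arm.move_straight([*xy,z],vel=.04,guard=6); print("place hit",hit,np.round(arm.get_tool_pos(),4),"width",round(arm.get_gripper_width(),4))
    jaws.gripper_to(op); arm.move_straight([*xy,up],vel=.2)
E
python3 - <<'E'
from h import *
pick((.4331,.2607),np.radians(76.5),.009)
place(RING+.1*U,PX,.018+.009,.075)
go([.424,-.097-.068,.24],0.0)
see("slab_mid",.032,"w3"); print(arm.get_time_s())
E
```

```text
pick hit False width 0.0497 F 29.99266647733748
place hit True [0.6396 0.0639 0.027 ] width 0.0496
slab_mid 0.64 [276. 125.] [ 0.4243 -0.1049] [0.0589 0.0588] 3.4 
14.4
```

View pics/w3.png

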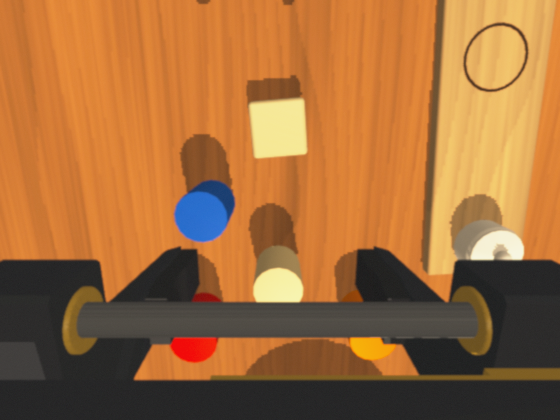

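The square cheese is at (0.424,−0.105), turned 3.4°, with brick-free space around it. The ivory drum is at (278,290), with blue, red and orange around it. Placing the square, then looking at the drum.

```bash
python3 - <<'E'
from h import *
pick((.4243,-.1049),np.radians(3.4),.009)
place(RING-.1*U,PX,.018+.009,.08)
go([.423,-.272-.068,.27],0.0)
see("drum_mid",.066,"w4"); print(arm.get_time_s())
E
```

```text
pick hit False width 0.0579 F 29.90887837484479
place hit True [ 0.6519 -0.1357  0.0271] width 0.0578
drum_mid 0.87 [277. 122.] [ 0.4248 -0.2718] [0.0519 0.0528] 0.1 
drum_mid 0.81 [202.  37.] [ 0.3526 -0.194 ] [0.0532 0.0645] 57.3 border
drum_mid 0.72 [374. 178.] [ 0.5251 -0.3275] [0.054  0.0674] 48.6 
drum_mid 0.6 [191. 178.] [ 0.3347 -0.3319] [0.0641 0.0512] 42.8 
23.2167
```

View pics/w4.png

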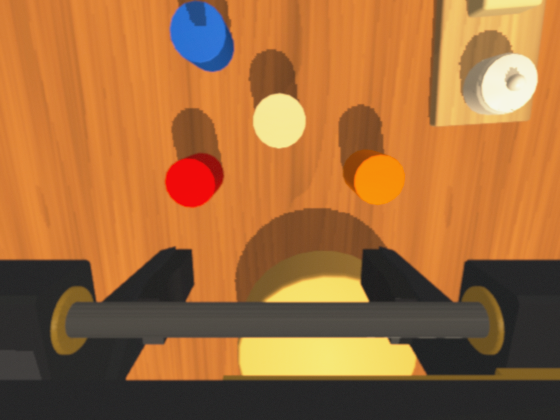

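The ivory drum is at (278,121), world (0.425,−0.272). Blue (200,35), red (192,182) and orange (378,180) are clear of the fingers. Placing the drum on the ring, then looking at the button.

```bash
python3 - <<'E'
from h import *
pick((.4248,-.2718),0.0,.02)
place(RING,PX,.018+.02,.08)
go([.635,-.035-.068,.33],0.0); see("drum_mid",.084,"w5")
go([.433,.117-.068,.22],0.0)
see("button_mid",.026); print(arm.get_time_s())
E
```

```text
pick hit False width 0.0533 F 29.99998278915882
place hit True [ 0.6457 -0.0359  0.0381] width 0.053
drum_mid 0.79 [207. 343.] [ 0.5353 -0.3303] [0.0478 0.0238] 0.2 
drum_mid 0.7 [286. 120.] [ 0.6453 -0.0348] [0.051  0.0512] 0.0 
drum_mid 0.58 [ 68. 236.] [ 0.3774 -0.1735] [0.0885 0.049 ] 28.4 
drum_mid 0.53 [290. 198.] [ 0.6489 -0.124 ] [0.0528 0.056 ] 4.5 
button_mid 0.72 [282. 126.] [0.4375 0.1127] [0.0486 0.0484] 30.9 
32.8583
```

View pics/w5.png

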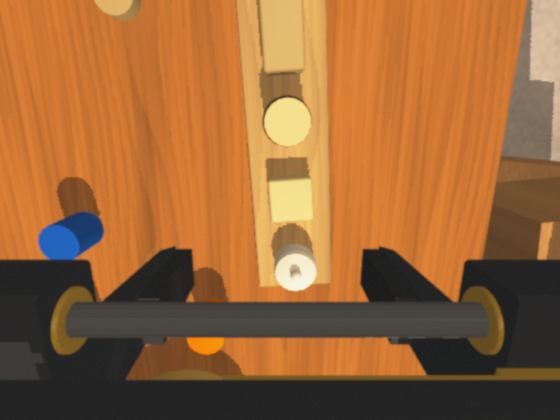

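The drum at (287,121) stands on the ring, with the brick above it at (283,35) and the square cheese below at (291,199). Next, the button goes on top.

```bash
python3 - <<'E'
from h import *
pick((.4375,.1127),0.0,.006)
place((.6455,-.0353),PX,.084+.006,.08,up=.25,top=.22)
go([.635,-.035-.068,.33],0.0)
see("button_mid",.110,"w6"); see("slab_mid",.05); see("crock_top",.065)
go([.635,.065-.068,.30],0.0)
see("brick_mid",.058); see("gauge_top",.056); print(arm.get_time_s())
arm.goto_joints([.909,.313,1.498,0,1.331,-.223])
s=eyes.camera("scene"); save("s2",cv2.resize(s[150:290,90:470],(800,295),interpolation=cv2.INTER_CUBIC))
for l in("wheel","jar","scrub_grip"): print(l,[(d["uv"],d["p"]) for d in regions_of(l,"scene")[:2]])
E
```

```text
pick hit False width 0.0493 F 30.00008376315236
place hit True [ 0.6452 -0.0352  0.09  ] width 0.0492
button_mid 0.93 [285. 121.] [ 0.6439 -0.0347] [0.0489 0.0476] 90.0 
slab_mid 0.86 [290. 200.] [ 0.6508 -0.1324] [0.0571 0.0612] 4.9 
crock_top 0.85 [295. 267.] [ 0.657  -0.2242] [0.0565 0.0668] 0.1 
brick_mid 0.64 [278. 120.] [0.639  0.0624] [0.0495 0.0844] 3.7 
gauge_top 0.65 [277.  23.] [0.6338 0.1596] [0.0631 0.0457] 3.5 border
41.825
wheel [([137.4, 215.0], 0.69)]
jar [([409.6, 234.8], 0.84)]
scrub_grip [([418.1, 206.9], 0.56)]
```

View pics/w6.png

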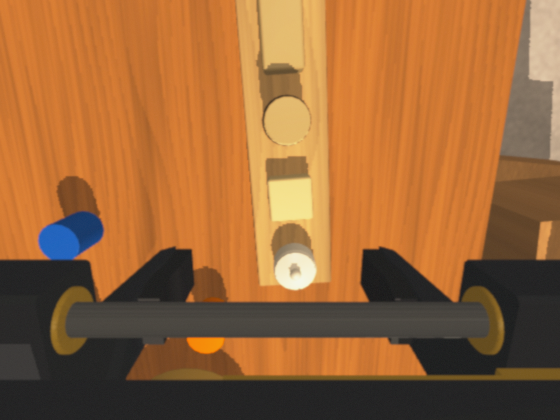

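View pics/s2.png

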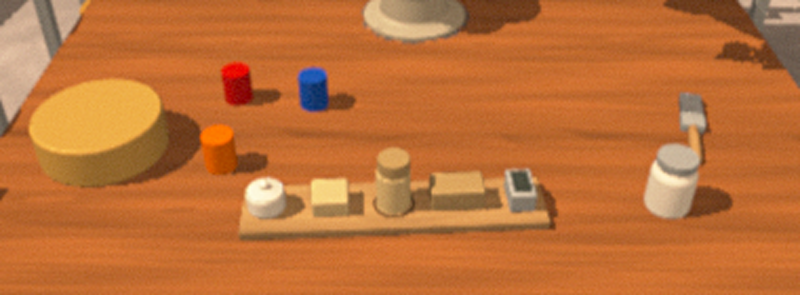

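Both views show everything in place. The button (287,120) sits centred on the drum, and the brick and square lie on the centre line at mid-gap. The wheel, jar and brush haven't moved. Handing in.

```bash
python3 -c "
from h import *
print(order.close_job(), arm.get_time_s())"
```

```text
the job is handed in; nothing more can be done
the job is handed in; nothing more can be done
```

I handed the job in at about 43 s of the 112 s allowed, with all four cheeses set out as asked and, by the last camera check, within tolerance; the wheel, jar and brush stayed where they were, and no verdict came back.

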